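# Start up the food warmer at its control station

### The job

Start up the food warmer at its low control station, pressing with the fingertips and in this order: switch on the mains by pressing down the far end (away from the robot) of the wide rocker until it is tipped right over, then press the round key (fan) fully down, then press the square key (heater) fully down. The switches stay where they are pushed; leave the narrow bar-shaped key (light) up. Pick nothing up, and leave the portion cups, the tin and the yoghurt pot standing where they are.

Things in the scene. Friction and masses are not known exactly. Their poses are not given: they have to be found in the camera images.
- station: fixed steel control station, a low box 110 mm deep (x) by 310 long (y) by 40 high; origin at the centre of its underside, x to its far side, y to its left. On top, at y = -108, -36, 36 and 108 mm, four white switches in black frames (rims 48 mm above the table), in any arrangement: wide rocker, round key, square key, narrow bar-shaped key
- rocker_far_end (a point): point on the top of the far half of the wide rocker (mains), 22 mm from its hinge; moves with it, from 71 mm above the table (off) to 64 mm (on). The rocker is 60 mm long (along the station's x) and 34 wide, a shallow V of two flat 30 mm halves; it is hinged in the middle about the station's y, 56 mm above the table, 8 mm under the level half's top
- rocker (a joint): angle of the rocker in rad: 0 off (near half level, far half sloping up 0.36), 0.36 on (far half pressed level, at its hard stop; near half sloping up); starts at 0 to 0.08; no spring, it stays where it is pushed; about 2.5 N at the point moves it
- round_key_top (a point): round key (fan), 34 mm across. Its point is at the centre of its top face, which at joint 0 stands 62 mm above the table, 14 mm above the black frame round it, and 55 mm above the table when fully down.
- round_key (a joint): travel of the round key in m: 0 fully up, 0.007 fully down at its hard stop (it starts within 1 mm of the top); no return spring, it stays where it is pushed; about 3 N moves it
- square_key_top (a point): square key (heater), 32 x 32 mm. Its point is at the centre of its top face, which at joint 0 stands 62 mm above the table, 14 mm above the black frame round it, and 55 mm above the table when fully down.
- square_key (a joint): travel of the square key in m: 0 fully up, 0.007 fully down at its hard stop (it starts within 1 mm of the top); no return spring, it stays where it is pushed; about 3 N moves it
- bar_key_top (a point): narrow bar-shaped key (light), 50 mm long (across the row) by 14 mm wide, not to be pressed. Its point is at the centre of its top face, which at joint 0 stands 62 mm above the table, 14 mm above the black frame round it, and 55 mm above the table when fully down.
- bar_key (a joint): travel of the bar-shaped key in m: 0 fully up, 0.007 fully down at its hard stop (it starts within 1 mm of the top); no return spring, it stays where it is pushed; about 3 N moves it
- cups: stack of white portion cups, 61 mm across, 62 mm high, behind the station. A loose bystander: origin at the centre of its underside on the table; to be left where it stands.
- tin: low food tin, 75 mm across, 58 mm high, behind the station. A loose bystander: origin at the centre of its underside on the table; to be left where it stands.
- pot: yoghurt pot, 72 mm across, 71 mm high, off the station's right-hand end. A loose bystander: origin at the centre of its underside on the table; to be left where it stands.

How it is judged:
By the outcome, as a careful person would: the job done as asked, in the order asked, and still so for the second after the job is handed in, with the robot touching nothing.
It also fails if it takes over 42 s, if anything falls off the work surface, if the arm or the gripper's body presses on something with over 40 N, if the wrist force passes 120 N, or if a joint passes its speed limit or range.

### The arm

A 6-joint arm with a two-finger parallel gripper is mounted at the origin on a cart in front of the work surface, level with it; the furniture and walls round the work are solid. World frame = base frame: x ahead of the robot, y to its left, z up, the work surface at z = 0. Lengths are in mm, angles in rad, forces in N, time in s.
With the tool pointing down it reaches from about 300 to 775 mm from the base axis. Payload 14.6 kg.
Tool frame: the origin (TCP) lies midway between the tips of the shut fingers; the grasp point (between the pads) lies 19 mm behind it; z points along the fingers, y is the direction in which the jaws open and shut (so a half turn about z gives the same grasp; the last joint's range is limited). The gripper opens to 85 mm and grips with 20 to 120 N. Pads are 22 mm wide; open, the fingers measure 114 mm over their backs; the gripper's body (76 mm by 85 mm) begins 54 mm behind the grasp point. The pads swing forward as they close: fully open they stand 13 mm farther back than shut.
Start: joints at [-1.171, 0.3, 1.521, -0, 1.321, -0.067], TCP at [247.509, -491.15, 231.281] pointing down, gripper open.
Joint ranges: [-3.03, 3.03], [-0.79, 2.21], [0.23, 2.52], [-1.04, 4.18], [0, 3.07], [-2.55, 2.55]. Speed limits (rad/s): [2.22, 2.22, 2.57, 3.14, 3.14, 3.14].

### API

Orientations are given as a unit quaternion [x, y, z, w].
In Python, from station import arm gives the robot as it stands.
- The arm moves only by the shell command python3 -m pendant 'ROWS' [FORCE]. ROWS is JSON, a list of rows, each a list of 7 numbers: the turn, a rotation vector about the world's x, y, z in units of 5 degrees (1.0 is 5 degrees), then the shift along the world's x, y, z in units of 25 mm (1.0 is 25 mm), then the finger opening in mm, from 0 to 85.4. In form: [[rx, ry, rz, x, y, z, fingers], ...]. A call has 1 to 5 rows; each row is the pose to reach, as a shift and turn from the pose measured when the call began; what a row does not reach only later rows make up. A row lasts 1/10 s, in which the tool goes at most 50 mm and 8.59 degrees, less where a joint would pass 70% of its speed; a pose out of reach is approached as far as the arm can. A call with a gripper value outside its range is refused whole. The fingers move at their own pace and stop on an object; FORCE is the grip in N (left out, the last holds). Time passes only in rows, so rows that repeat a pose let the fingers close. It gives the time, the measured TCP pose, the force and the opening at its end, in the units of the state.
- arm.sense(): the state, without advancing time (a new reading comes with each control period).
- arm.read_camera(name): name is "scene" or "side" or "wrist"; returns the picture (384x512x3 uint8, red, green, blue); there is no depth.
- arm.camera_info(name): a dict with "fx", "fy", "cx", "cy" (pixels), "D" ([k1, k2, p1, p2, k3] as OpenCV has them; the pictures are not rectified), "xyz" and "rotation" of the camera in the world; the wrist camera has in their place "hand_eye" (4x4, takes a point from camera to tool coordinates, whose origin is the TCP and whose axes are the flange's). Camera axes: x right, y up, looking along -z (the intrinsics and any distortion apply to the point x, -y, -z); pixel columns grow to the right and rows downward; lengths in mm; the calibration is good to about 2 mm. A picture is of the moment at which its call begins: read the wrist's pose just before it. camera_info takes no time and is no camera call.
- arm.job_done(): hands the job in, once; it reports no verdict.
The state is a dict: "time_s": time; "qpos": joint angles; "qvel": joint speeds; "joint_efforts": joint torques, N m; "tcp_pos": TCP position; "eef_rot": TCP orientation; "contact_force": force on the tool from outside, world axes, zero at the start; "moment": the same for the moment, N m; "finger_gap": finger opening in mm.
Only numpy, scipy, OpenCV 4.12 (cv2) and the standard library are available. Lean on these libraries where they do the work, as an engineer would, in place of code of your own. Each camera call takes 0.05 s, during which the arm holds its last target. There are 200 camera calls.

## Working session

There is one attempt and no reset: what is moved stays moved. The work goes in short steps, Python scripts to look and compute and a shell command to move; the robot and the scene stay as the last step left them, time stands still between calls to the robot, and variables do not carry over. Pictures are saved under pics/ and viewed, on a budget of 10 in all, crops included, one or two more only if the job needs it, and the job is handed in when it is done.

```bash
ls; mkdir -p pics; cat > h.py <<'E'
import numpy as np, cv2, json
from station import arm
def snap(n,f):
    s=arm.sense(); im=arm.read_camera(n); cv2.imwrite('pics/'+f,im[:,:,::-1]); return s,im
def ray(n,uv,s=None):
    c=arm.camera_info(n); K=np.array([[c['fx'],0,c['cx']],[0,c['fy'],c['cy']],[0,0,1.]])
    p=cv2.undistortPoints(np.array(uv,float).reshape(-1,1,2),K,np.array(c['D'],float))[:,0]
    d=np.c_[p[:,0],-p[:,1],-np.ones(len(p))]
    if 'xyz' in c: R=np.array(c['rotation']);o=np.array(c['xyz'])
    else:
        from scipy.spatial.transform import Rotation as Ro
        H=np.array(c['hand_eye']);T=Ro.from_quat(s['eef_rot']).as_matrix()
        R=T@H[:3,:3];o=T@H[:3,3]+np.array(s['tcp_pos'])
    if R.shape!=(3,3):
        from scipy.spatial.transform import Rotation as Ro
        R=Ro.from_quat(R).as_matrix()
    return o,d@R.T
def onz(n,uv,z,s=None):
    o,d=ray(n,uv,s); return o+d*((z-o[2])/d[:,2])[:,None]
E
python3 - <<'E'
from h import *
s,a=snap('scene','a.png');_,b=snap('side','b.png')
for n in('scene','side','wrist'):print(arm.camera_info(n))
print(s['eef_rot'],s['contact_force'],s['finger_gap'])
E
```

```text
pics
{'fx': 360.5676588420484, 'fy': 360.5676588420484, 'cx': 254.83413527959058, 'cy': 193.4617369082977, 'D': array([0.01281793, 0.        , 0.        , 0.        , 0.        ]), 'xyz': array([ 323.83361463, -490.94700357,  751.77855203]), 'rotation': array([ 0.32415548, -0.08247313, -0.22934299,  0.91406958])}
{'fx': 400.53747717233034, 'fy': 400.53747717233034, 'cx': 249.88054518610699, 'cy': 186.5483147364616, 'D': array([-0.05944969,  0.        ,  0.        ,  0.        ,  0.        ]), 'xyz': array([400.52515277, 684.14353135, 532.11885087]), 'rotation': array([-0.05565859,  0.46715137,  0.87610112, -0.1054445 ])}
{'fx': 300.1377973646878, 'fy': 300.1377973646878, 'cx': 256.15178122096853, 'cy': 186.47147293911468, 'D': array([-0.01604857,  0.        ,  0.        ,  0.        ,  0.        ]), 'hand_eye': array([[ 1.10871490e-04,  9.52108917e-01,  3.05759053e-01,
         7.89014227e+01],
       [ 9.99999992e-01, -8.48335686e-05, -9.84457906e-05,
         9.78362231e-01],
       [-6.77924834e-05,  3.05759061e-01, -9.52108918e-01,
        -1.43760437e+02],
       [ 0.00000000e+00,  0.00000000e+00,  0.00000000e+00,
         1.00000000e+00]])}
[ 9.72883215e-01  2.31296155e-01 -1.02139878e-04 -5.72567603e-04] [ 0.03336972 -0.06673786  0.0491934 ] 85.16481707947369
```

View pics/a.png

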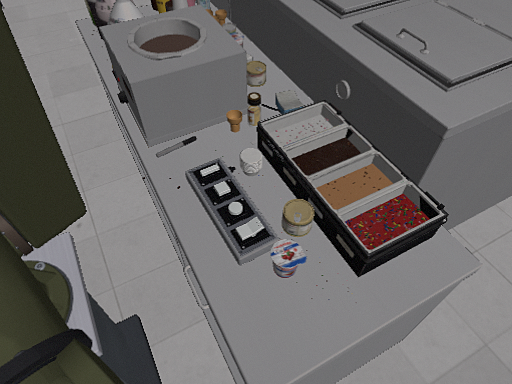

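View pics/b.png

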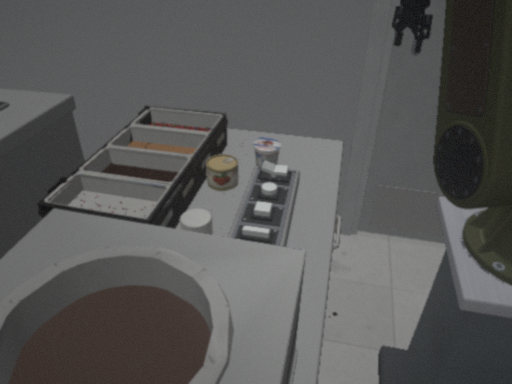

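The scene picture shows the row of switches, from the pot end: rocker (250,233), round key (236,208), square key (222,188), bar key (209,171). Pot at (288,258), tin (297,217) and cups (251,161). The side view agrees with this order.

```bash
python3 - <<'E'
from h import *
for n,f,pts in(('scene','a.png',[(250,233),(236,208),(222,188),(209,171)]),('side','b.png',[(275,171),(269,189),(263,210),(256,233)])):
    im=cv2.imread('pics/'+f); g=im.min(2); m=(g>(170 if n=='scene' else 130)).astype(np.uint8)
    k,l,st,c=cv2.connectedComponentsWithStats(m)
    for p in pts:
        ids=[i for i in range(1,k) if st[i,4]>15 and np.hypot(*(c[i]-p))<14]
        for i in ids: print(n,p,c[i].round(1),st[i],onz(n,c[i],61.5)[0].round(1))
    
# corners of station guess in scene, top z=40 
print(onz('scene',[(187,167),(218,159),(275,240),(240,257)],40).round(0))
print(onz('scene',[(251,161),(297,217),(288,245)],60).round(0))
E
```

```text
scene (250, 233) [252.9 232.5] [242 226  22  14  36] [532.3 -95.9  61.5]
scene (236, 208) [238.3 205.9] [232 202  10  11  24] [537.  -12.7  61.5]
scene (222, 188) [221.8 187.1] [214 182  16  12  38] [527.1  59.4  61.5]
scene (209, 171) [209.4 168.6] [201 165  18   9  45] [524.9 132.   61.5]
side (269, 189) [268.7 186.3] [262 182  15   9 105] [527.7  -7.6  61.5]
side (263, 210) [262.7 206.3] [254 201  18  11 145] [525.   64.5  61.5]
side (256, 233) [255.7 229. ] [243 226  26   7 124] [522.9 135.2  61.5]
[[ 480.  185.   40.]
 [ 567.  173.   40.]
 [ 574. -126.   40.]
 [ 483. -127.   40.]]
[[ 634.  107.   60.]
 [ 644. -106.   60.]
 [ 586. -161.   60.]]
```

```bash
python3 -m pendant '[[0,0,-1.6,1.05,1.7,0,0],[0,0,-3.2,2.1,3.4,0,0],[0,0,-5,3.15,5.1,0,0],[0,0,-5,4.2,6.8,0,0],[0,0,-5,5.2,8.5,0,0]]' 40
```

```text
time_s: 0.6
tcp_pos: [375.4, -280.9, 230.6]
eef_rot: [1.0, 0.014, -0.0, -0.001]
contact_force: [1.1, -0.9, -0.0]
finger_gap: 12.4
```

```bash
python3 -m pendant '[[0,0,0,1.0,1.7,0,0],[0,0,0,2,3.4,-0.3,0],[0,0,0,3,5.1,-0.6,0],[0,0,0,4,6.8,-0.9,0],[0,0,0,5,8.5,-1.2,0]]' && python3 -m pendant '[[0,0,0,0.8,1.5,0,0],[0,0,0,0.8,1.5,0,0],[0,0,0,0.8,1.5,0,0]]' && python3 - <<'E'
from h import *
s,a=snap('wrist','c.png'); json.dump({k:np.array(s[k]).tolist() for k in('tcp_pos','eef_rot')},open('c.json','w')); print(s['tcp_pos'],s['eef_rot'])
E
```

```text
time_s: 1.1
tcp_pos: [500.7, -66.9, 200.3]
eef_rot: [1.0, 0.014, -0.0, -0.001]
contact_force: [-0.0, -1.0, -0.1]
finger_gap: 0.4
time_s: 1.4
tcp_pos: [520.6, -28.8, 199.8]
eef_rot: [1.0, 0.015, -0.001, -0.001]
contact_force: [-0.8, -0.3, 0.4]
finger_gap: 0.2
[520.62509954 -28.79073141 199.84020859] [ 9.99881200e-01  1.53894934e-02 -6.26344581e-04 -5.97155990e-04]
```

View pics/c.png

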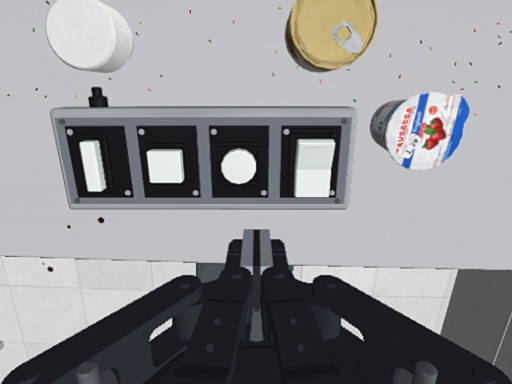

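The wrist view shows bar (93,165), square (166,166), round (239,166) and rocker (314,167), with the far half at the top of the picture. The pot is at (425,130), right of the rocker.

```bash
python3 - <<'E'
from h import *
s=json.load(open('c.json')); im=cv2.imread('pics/c.png'); m=(im.min(2)>150).astype(np.uint8)
k,l,st,c=cv2.connectedComponentsWithStats(m)
def report(m,lab,z):
    pass
P={}
for nm,p,z in(('bar',(93,165),61.5),('square',(166,166),61.5),('round',(239,166),61.5),('rocker',(314,185),64)):
    i=l[p[1],p[0]]; print(nm,i,c[i].round(1),st[i]); 
    P[nm]=onz('wrist',c[i],z,s)[0]; print(P[nm].round(1))
# station top outline corners at z=40
q=onz('wrist',[(52,111),(356,107),(348,208),(71,208)],40,s); print(q.round(1), q.mean(0).round(1))
# tool point
from scipy.spatial.transform import Rotation as R
print(R.from_quat(s['eef_rot']).as_matrix().round(3))
E
```

```text
bar 14 [ 92.4 165.4] [ 80 141  26  51 916]
[525.7 129.9  61.5]
square 16 [165.2 165.9] [ 147  150   37   33 1131]
[527.3  58.9  61.5]
round 15 [238.6 166.1] [222 149  34  35 934]
[529.3 -12.   61.5]
rocker 13 [314.  167.4] [ 295  139   40   58 2041]
[530.9 -84.5  64. ]
[[ 574.5  174.9   40. ]
 [ 587.2 -125.2   40. ]
 [ 480.7 -130.6   40. ]
 [ 471.1  172.1   40. ]] [528.4  22.8  40. ]
[[ 1.     0.031 -0.001]
 [ 0.031 -1.     0.001]
 [-0.001 -0.001 -1.   ]]
```

```bash
python3 -m pendant '[[0,0,0,0.6,-1.1,-0.8,0],[0,0,0,1.26,-2.23,-1.8,0],[0,0,0,1.26,-2.23,-3.4,0],[0,0,0,1.26,-2.23,-4.5,0],[0,0,0,1.26,-2.23,-4.5,0]]' && python3 - <<'E'
from h import *
s,a=snap('wrist','d.png'); print(s['tcp_pos'],s['contact_force'])
E
```

```text
time_s: 1.95
tcp_pos: [549.6, -86.5, 84.3]
eef_rot: [1.0, 0.014, -0.004, -0.001]
contact_force: [1.4, -0.5, 0.7]
finger_gap: -0.0
[549.57891419 -86.53854685  84.26340577] [ 1.38485252 -0.51127038  0.74433321]
```

View pics/d.png

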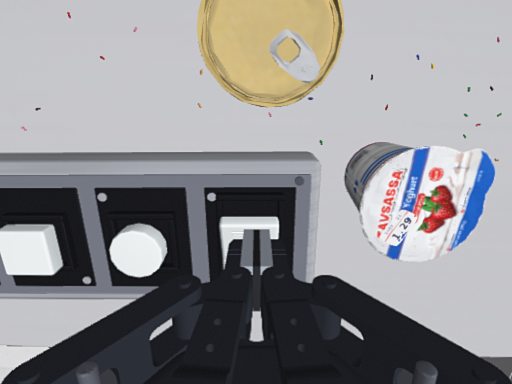

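The closed fingers (256,235) hover over the rocker's far half (220–279, 217), clear of the pot. I'll press down now.

```bash
python3 -m pendant '[[0,0,0,0.1,0.08,-0.2,0],[0,0,0,0.1,0.08,-0.45,0],[0,0,0,0.1,0.08,-0.7,0],[0,0,0,0.1,0.08,-0.85,0],[0,0,0,0.1,0.08,-0.9,0]]'
```

```text
time_s: 2.5
tcp_pos: [553.5, -84.4, 64.4]
eef_rot: [1.0, 0.014, -0.002, -0.001]
contact_force: [1.6, -1.0, 2.0]
finger_gap: -0.2
```

```bash
python3 -m pendant '[[0,0,0,0,0,-0.1,0],[0,0,0,0,0,-0.15,0],[0,0,0,0,0,-0.15,0]]'
```

```text
time_s: 2.8
tcp_pos: [553.9, -84.5, 63.3]
eef_rot: [1.0, 0.014, -0.001, -0.001]
contact_force: [-12.8, 2.8, 32.9]
finger_gap: -0.0
```

```bash
python3 -m pendant '[[0,0,0,0,0,0.6,0],[0,0,0,0,0,1.2,0],[0,0,0,-0.5,1.45,1.2,0],[0,0,0,-0.98,2.9,1.0,0],[0,0,0,-0.98,2.9,1.0,0]]' && python3 - <<'E'
from h import *
s,a=snap('wrist','e.png'); print(s['tcp_pos'],s['contact_force'])
E
```

```text
time_s: 3.3
tcp_pos: [528.0, -9.0, 88.1]
eef_rot: [1.0, 0.015, -0.002, -0.001]
contact_force: [-0.1, -0.8, -0.7]
finger_gap: -0.1
[527.98579944  -8.96681329  88.14797522] [-0.12733725 -0.79976326 -0.6964547 ]
```

View pics/e.png

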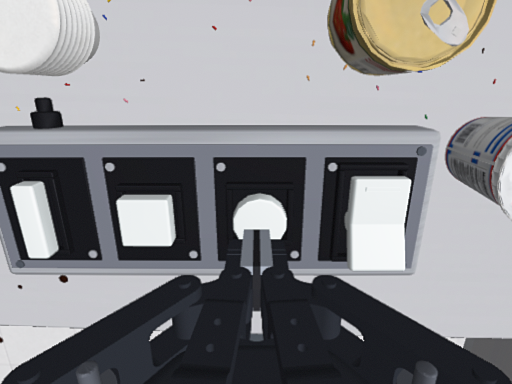

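The rocker has tipped: its near half now stands raised at (377,247). The fingers are over the round key (260,218), so I'll press it.

```bash
python3 -m pendant '[[0,0,0,0.04,-0.08,-0.5,0],[0,0,0,0.04,-0.08,-0.95,0],[0,0,0,0.04,-0.08,-1.2,0],[0,0,0,0.04,-0.08,-1.35,0],[0,0,0,0.04,-0.08,-1.38,0]]' && python3 -m pendant '[[0,0,0,0,0,-0.1,0],[0,0,0,0,0,-0.1,0]]'
```

```text
time_s: 3.85
tcp_pos: [530.0, -13.2, 54.8]
eef_rot: [1.0, 0.015, -0.001, -0.0]
contact_force: [-11.6, -1.7, 25.3]
finger_gap: -0.1
time_s: 4.05
tcp_pos: [530.1, -13.4, 54.6]
eef_rot: [1.0, 0.015, -0.001, -0.001]
contact_force: [-18.6, 3.5, 38.7]
finger_gap: 0.2
```

Hard stop at 54.6 mm with 39 N. Next is the square key at (527.3, 58.9).

```bash
python3 -m pendant '[[0,0,0,0,0,0.6,0],[0,0,0,0,0,1.2,0],[0,0,0,-0.05,1.45,1.2,0],[0,0,0,-0.11,2.89,1.0,0],[0,0,0,-0.11,2.89,1.0,0]]' && python3 - <<'E'
from h import *
s,a=snap('wrist','f.png'); print(s['tcp_pos'],s['contact_force'])
E
```

```text
time_s: 4.55
tcp_pos: [526.8, 61.5, 78.9]
eef_rot: [1.0, 0.016, -0.002, -0.001]
contact_force: [-0.4, -0.5, -0.8]
finger_gap: -0.0
[526.81542629  61.4915291   78.88311696] [-0.35227803 -0.53814989 -0.7587368 ]
```

View pics/f.png

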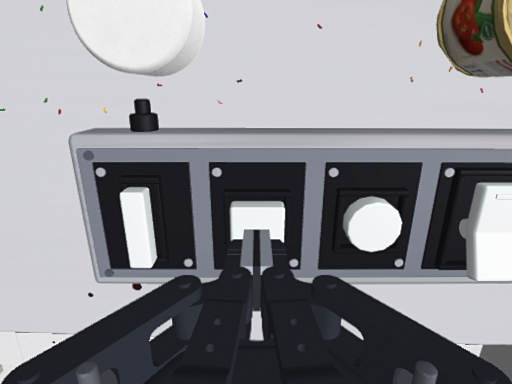

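The fingers are centred on the square key (258,221), and the round key (372,223) sits lower. I'll press the square key.

```bash
python3 -m pendant '[[0,0,0,0.02,-0.08,-0.3,0],[0,0,0,0.02,-0.08,-0.6,0],[0,0,0,0.02,-0.08,-0.85,0],[0,0,0,0.02,-0.08,-1.0,0],[0,0,0,0.02,-0.08,-1.05,0]]' && python3 -m pendant '[[0,0,0,0,0,-0.1,0],[0,0,0,0,0,-0.1,0]]'
```

```text
time_s: 5.1
tcp_pos: [527.9, 57.1, 54.7]
eef_rot: [1.0, 0.015, -0.002, -0.0]
contact_force: [-17.3, -6.2, 43.8]
finger_gap: 0.3
time_s: 5.3
tcp_pos: [528.0, 56.9, 54.6]
eef_rot: [1.0, 0.015, -0.002, -0.0]
contact_force: [-19.6, 0.4, 41.2]
finger_gap: 0.2
```

Square key at its hard stop. I'll lift straight up, back to where I can see the whole row, and check.

```bash
python3 -m pendant '[[0,0,0,0,0,1,0],[0,0,0,0,0,2.5,0],[0,0,0,0,-1,4,0],[0,0,0,-0.5,-2,5.5,0],[0,0,0,-0.5,-2.5,6,0]]' && python3 -m pendant '[[0,0,0,0,0,0,0],[0,0,0,0,0,0,0]]' && python3 - <<'E'
from h import *
s,a=snap('wrist','g.png'); print(s['tcp_pos'],s['contact_force'])
_,b=snap('side','k.png')
m=(a.min(2)>150).astype(np.uint8);k,l,st,c=cv2.connectedComponentsWithStats(m)
for i in range(1,k):
    if st[i,4]>300: print(c[i].round(),st[i],[onz('wrist',c[i],z,s)[0].round(1) for z in(55,62)], (st[i,2:4]*1.0).round())
E
```

```text
time_s: 5.8
tcp_pos: [515.7, -7.3, 207.9]
eef_rot: [1.0, 0.014, 0.001, -0.0]
contact_force: [-0.1, -0.8, -0.1]
finger_gap: -0.0
time_s: 6.0
tcp_pos: [515.6, -7.4, 206.9]
eef_rot: [1.0, 0.014, 0.0, -0.0]
contact_force: [0.2, -0.4, -0.6]
finger_gap: -0.2
[515.6210512   -7.40647326 206.94901757] [ 0.22512172 -0.3683014  -0.61135689]
[244. 154.] [     0      0    512    384 115343] [array([533.9,   4.2,  55. ]), array([535.4,   3.9,  62. ])] [512. 384.]
[370.  34.] [354  17  30  32 472] [array([ 645.9, -106.6,   55. ]), array([ 644.7, -104.2,   62. ])] [30. 32.]
[335. 160.] [ 317  131   37   59 2042] [array([530.3, -86.9,  55. ]), array([531.8, -84.9,  62. ])] [37. 59.]
[116. 160.] [105 136  24  50 868] [array([524. , 133.3,  55. ]), array([525.6, 130. ,  62. ])] [24. 50.]
[190. 159.] [ 173  143   34   32 1011] [array([527.3,  59.2,  55. ]), array([528.9,  57.7,  62. ])] [34. 32.]
[260. 159.] [244 143  33  33 861] [array([529.1, -11.7,  55. ]), array([530.6, -11.6,  62. ])] [33. 33.]
```

View pics/g.png

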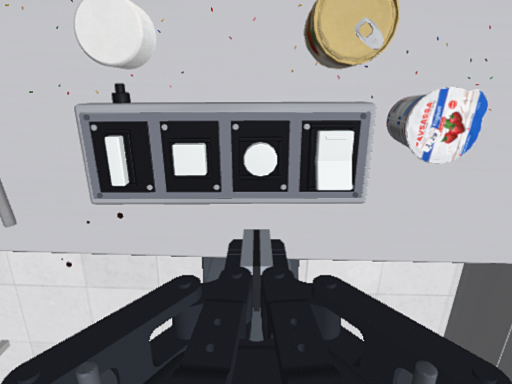

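View pics/k.png

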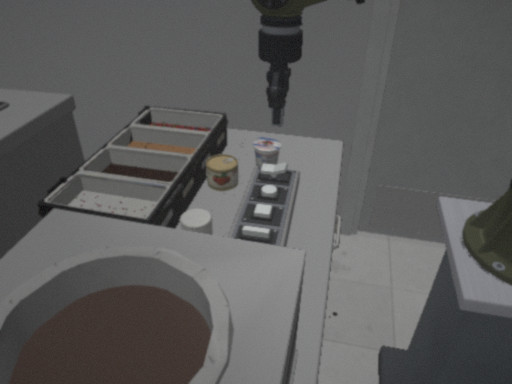

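The rocker is tipped over to far at (335,160), the round and square keys are down, and the bar key (117,160) is still up. The cups, tin and pot are where they were, and the robot is clear, so I'm handing in.

```bash
python3 -c "
from station import arm
print(arm.job_done())"
```

```text
the job is handed in; nothing more can be done
None
```

The food warmer is switched on. I pressed the rocker's far end, then the round key, then the square key, with shut fingertips, and handed the job in at about 6 s of robot time.

- **Presses:** Each one ended on its hard stop, with the tip at 63.3 mm for the rocker and 54.6 mm for both keys. The rocker took about 33 N, the round key 39 N and the square key 41 to 44 N.
- **Last pictures:** The wrist and side cameras, taken with the arm clear at about 207 mm, show the rocker tipped to the far side and the round and square keys down. The bar key is still up, and the cups, tin and pot look unmoved by eye; I did not measure their positions again.
- **Disagreement:** The first rough positions from the scene and side cameras differed by up to about 5 mm from the wrist camera's. I used the wrist camera's, and the close-ups before each press agreed with them. No checks failed.

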